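# Sugar pourer into the row of jam jars

### The arm

A 6-joint arm with a two-finger parallel gripper is mounted at the origin on a cart in front of the work surface, level with it; the furniture and walls round the work are solid. World frame = base frame: x ahead of the robot, y to its left, z up, the work surface at z = 0. Lengths are in m, angles in rad, forces in N, time in s.
With the tool pointing down it reaches from about 0.275 to 0.75 m from the base axis. Payload 10.2 kg.
Tool frame: the origin (TCP) lies midway between the tips of the shut fingers; the grasp point (between the pads) lies 19 mm behind it (env.hold_point_z is the distance from the TCP to the grasp point, in m); z points along the fingers, y is the line along which they close (so a half turn about z gives the same grasp; the last joint's range is limited). The gripper opens to 85 mm and grips with 20 to 120 N. Pads are 22 mm wide; open, the fingers measure 114 mm over their backs; the gripper's body (76 mm by 85 mm) begins 54 mm behind the grasp point. The pads swing forward as they close: fully open they stand 13 mm farther back than shut.
Start: joints at [1.054, 0.313, 1.498, -0, 1.331, -0.223], TCP at [0.152, 0.503, 0.231] pointing down, gripper open.
Joint ranges: [-2.94, 2.94], [-0.97, 2.17], [0.19, 2.56], [-1.23, 4.37], [0.02, 3.11], [-2.88, 2.88]. Speed limits (rad/s): [2.39, 2.39, 3.01, 3.14, 3.14, 3.14].

### API

Orientations are given as a unit quaternion [x, y, z, w].
In Python, from bench import env, kinematics, monitor, eyes, job gives the robot as it stands. The module is installed in compiled form; this text tells all that it offers. Calls block until the motion is done:
- env.reach(position, orientation): joint-space move of the TCP to a pose.
- env.movel(position, velocity=0.15, frame=None, guard=None): straight line of the TCP; frame=None keeps the orientation; velocity is the mean speed in m/s. With guard (N) it stops when the force on the tool has changed by that much, and returns True; else False.
- env.set_joints(angles): joint-space move.
- env.release() and env.close_gripper(effort=None): open the fingers fully, or close them until they stop; effort is the grip in N (None keeps the last).
- env.hold(seconds).
- kinematics.ik(position, orientation): joint angles nearest the present ones, or None.
- monitor.sense(): the state.
- eyes.grab_frame(name): name is "scene" or "top" or "wrist"; returns a dict with "frame" (400x640x3 uint8, red, green, blue), "mtx" (3x3 intrinsics, pixels), "view" (4x4, takes a point from world to camera coordinates). Camera axes: x right, y down, z forward; pixel columns grow to the right and rows downward; lengths in m; the calibration is good to about 2 mm. A picture is of the moment at which its call begins. There is no depth.
A pose or a line that the arm cannot do raises env.MotionError and nothing moves.
- job.hand_in(): hands the job in; it is judged then, once.
The state is a dict: "clock": time; "joints": joint angles; "qvel": joint speeds; "joint_efforts": joint torques, N m; "position": TCP position; "ee_rot": TCP orientation; "contact_force": force on the tool from outside, world axes, zero at the start; "ft_torque": the same for the moment, N m; "finger_gap": opening from 0.0 (shut) to 1.0 (fully open); "gripper_force": force on a finger pad.
Only numpy, scipy, OpenCV 4.12 (cv2) and the standard library are available. Lean on these libraries where they do the work, as an engineer would, in place of code of your own. Each camera call takes 0.05 s, during which the arm holds its last target. There are 200 camera calls.

### The job

The sugar pourer belongs in the wooden tray, in the middle of the row of jam jars. Slide the jars apart along the tray, upright and without lifting them, to open a gap between the two middle ones, then carry the pourer upright and set it down on the tray's floor in that gap before letting go, so that it stands with two jars on either side. Everything ends up standing in the tray, and the bell and the cups beside it are left alone.

Things in the scene. Friction and masses are not known exactly. Their poses are not given: they have to be found in the camera images.
- tray: long shallow wooden tray, fixed, 98 (x) by 356 mm (y) outside, 82 by 340 mm inside; floor top 10 mm, rim top 26 mm above the counter; a brass loop sticks out 17 mm at each end. Origin: centre of underside; y runs along the row (to the robot's left at yaw 0), x across it, away from the robot. Four jam jars stand in it in a tight row, 38 to 70 mm free at each end
- jar_a: glass jam jar with red jam and round gold lid (57 mm), 58 x 58 mm with rounded corners, flat sides (along the tray's x and y) to 38 mm up, 70 mm tall, 0.15 to 0.32 kg, loose. Origin: centre of underside, z up. At the start the end jar on the tray's +y side
- jar_b: glass jam jar with red jam and round gold lid (57 mm), 58 x 58 mm with rounded corners, flat sides (along the tray's x and y) to 38 mm up, 70 mm tall, 0.15 to 0.32 kg, loose. Origin: centre of underside, z up. At the start the second from the tray's +y end, a middle one, within 4 mm of its neighbours
- jar_c: glass jam jar with red jam and round gold lid (57 mm), 58 x 58 mm with rounded corners, flat sides (along the tray's x and y) to 38 mm up, 70 mm tall, 0.15 to 0.32 kg, loose. Origin: centre of underside, z up. At the start the third from the tray's +y end, the other middle one
- jar_d: glass jam jar with red jam and round gold lid (57 mm), 58 x 58 mm with rounded corners, flat sides (along the tray's x and y) to 38 mm up, 70 mm tall, 0.15 to 0.32 kg, loose. Origin: centre of underside, z up. At the start the end jar on the tray's -y side
- sugar_pourer: round glass sugar pourer, loose, left of the tray, 156 mm tall, 0.2 to 0.42 kg: body 68 mm across from 5 to 88 mm up, shoulder narrowing to 52 mm at 116 mm, lid collar 57 mm across from 116 to 127 mm up (can be gripped there), then a cone to the spout, 11 mm across. Origin: centre of underside, z up
- bell: bystander: silver counter bell on a black foot, 83 mm across, 62 mm tall, right of the tray; loose. Origin: centre of its underside
- cup_grid: bystander: small white handleless cup with a line grid, 58 mm across, 62 mm tall, right of the tray; loose. Origin: centre of its underside
- cup_dots: bystander: small white handleless cup with sparse dots, 58 mm across, 62 mm tall, right of the tray; loose. Origin: centre of its underside
Mind the look-alikes: they are no part of the job. What is shaped like the jar_a but purple is not meant. What is shaped like the jar_c but blue is not meant.

How it is judged:
By the outcome, as a careful person would: the job done as asked, in the order asked, and still so for the second after the job is handed in, with the robot touching nothing.
It also fails if it takes over 64 s, if anything falls off the work surface, if the arm or the gripper's body presses on something with over 40 N, if the wrist force passes 120 N, or if a joint passes its speed limit or range.

## Working session

There is one attempt and no reset: what is moved stays moved. The work goes in short steps, each a Python script; the robot and the scene stay as the last script left them, time stands still between calls to the robot, and variables do not carry over. Pictures are saved under pics/ and viewed, at most 10 in all, crops included, and the job is handed in when it is done.

```bash
mkdir -p pics
python3 - <<'E'
from bench import env, monitor, eyes
import cv2,numpy as np
for n in ("top","scene"):
    d=eyes.grab_frame(n); cv2.imwrite(f"pics/{n}0.png",d["frame"][:,:,::-1])
    np.savez(f"{n}0.npz",**d); print(n,d["mtx"].tolist(),np.round(d["view"],4).tolist())
s=monitor.sense(); print(s["clock"],s["ee_rot"],env.hold_point_z)
E
```

```text
top [[388.1073486209703, 0.0, 319.4651373565682], [0.0, 388.1073486209703, 195.13070026220464], [0.0, 0.0, 1.0]] [[0.0154, -0.9998, -0.0082, -0.0228], [-0.9873, -0.0139, -0.1581, 0.4832], [0.158, 0.0105, -0.9874, 0.9378], [0.0, 0.0, 0.0, 1.0]]
scene [[459.03262934041334, 0.0, 323.5512595233592], [0.0, 459.03262934041334, 194.03456028221188], [0.0, 0.0, 1.0]] [[0.5003, -0.8659, 0.003, -0.2561], [-0.507, -0.2957, -0.8097, 0.2807], [0.7019, 0.4036, -0.5869, 1.0854], [0.0, 0.0, 0.0, 1.0]]
0.1 [ 1.46381904e-01  9.89227983e-01 -5.39136514e-04 -2.12855904e-04] 0.0187
```

View pics/top0.png

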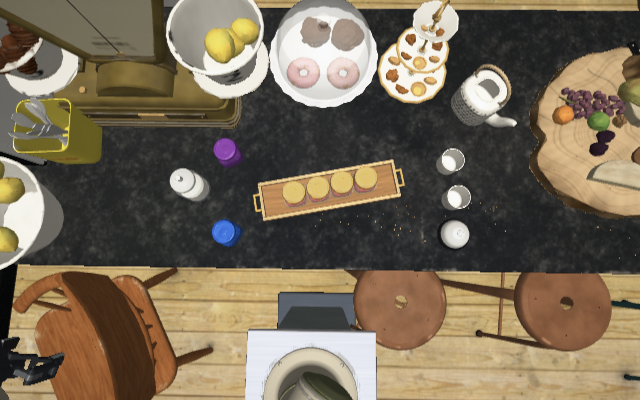

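View pics/scene0.png

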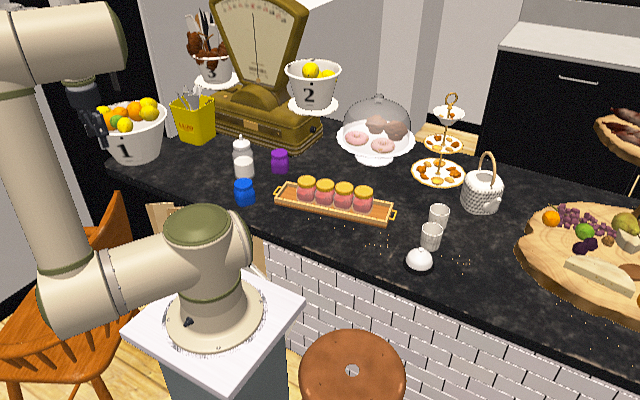

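The top view shows four gold lids at about (293,192), (318,188), (342,182) and (366,179), with +y to the left. The tray runs from (255,205) to (402,178), and the pourer's white lid is near (183,180). In the scene view everything is standing, with the purple and blue look-alikes beside the pourer at (279,160) and (244,192).

```bash
cat > h.py <<'E'
import numpy as np, cv2
from scipy.spatial.transform import Rotation as R
def ray(d,px,z):
    Rm,t=d["view"][:3,:3],d["view"][:3,3]; c=-Rm.T@t
    v=Rm.T@np.linalg.inv(d["mtx"])@np.r_[px,1]; return (c+v*(z-c[2])/v[2])[:2]
def proj(d,p):
    q=d["mtx"]@(d["view"]@np.r_[p,1])[:3]; return q[:2]/q[2]
def lids(d,lo=(20,90,120),hi=(32,255,255),amin=150,box=(240,140,420,230)):
    h=cv2.cvtColor(d["frame"],cv2.COLOR_RGB2HSV); m=cv2.inRange(h,lo,hi)
    k=np.zeros_like(m); x0,y0,x1,y1=box; k[y0:y1,x0:x1]=255
    n,l,s,c=cv2.connectedComponentsWithStats(cv2.morphologyEx(m&k,cv2.MORPH_OPEN,np.ones((3,3),np.uint8)))
    return [(s[i],c[i]) for i in range(1,n) if s[i][4]>amin]
E
python3 - <<'E'
from h import *
d=dict(np.load("top0.npz")); f=d["frame"]
h=cv2.cvtColor(f,cv2.COLOR_RGB2HSV)
for p in [(293,190),(293,201),(305,188),(280,205),(385,178),(305,197),(330,205),(330,180),(186,178),(257,201)]: print(p,h[p[1],p[0]])
c=f[120:260,160:420]; cv2.imwrite("pics/crop0.png",cv2.resize(c[:,:,::-1],None,fx=3,fy=3,interpolation=cv2.INTER_CUBIC))
for s,cc in lids(d): print(s,cc.round(1),ray(d,cc,.08).round(4))
E
```

```text
(293, 190) [ 22 121 225]
(293, 201) [ 21 119 220]
(305, 188) [ 16  79 161]
(280, 205) [ 15 132 193]
(385, 178) [ 15 134 196]
(305, 197) [  3  94 154]
(330, 205) [ 18 109 217]
(330, 180) [ 18 138 144]
(186, 178) [ 23   9 230]
(257, 201) [90 11 45]
[355 165  22  23 400] [365.5 176.5] [ 0.5242 -0.1268]
[331 170  22  23 403] [341.4 181.2] [ 0.5116 -0.0685]
[307 176  22  22 394] [317.6 186.8] [ 0.4972 -0.0112]
[283 181  22  22 396] [293.4 191.6] [0.4846 0.0468]
```

View pics/crop0.png

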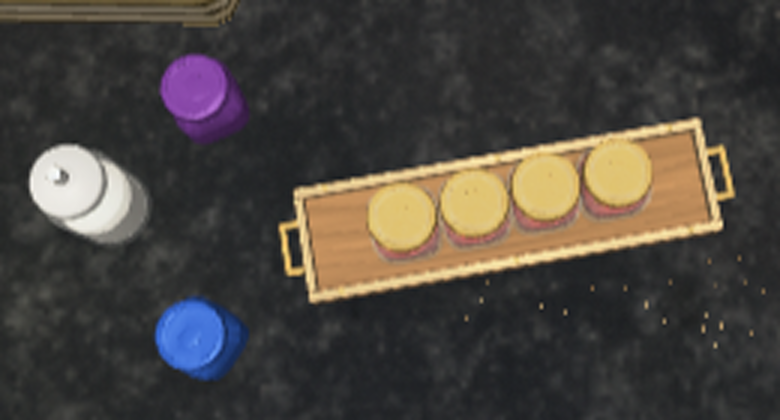

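The crop shows the tray's rim corners at crop pixels (294,189), (699,120), (722,228) and (312,301). The pourer's collar disc is centred near (67,181), with the spout tip at (59,174). There is free floor at both ends of the row.

Run:
```python
from h import *
d=dict(np.load("top0.npz")); s=dict(np.load("scene0.npz"))
full=lambda p:(np.array(p)+.5)/3-.5+[160,120]
C=np.array([ray(d,full(p),.026) for p in [(294,188),(699,119),(722,229),(312,302)]]); print(C.round(4))
ctr=C.mean(0); v=C[0]-C[1]+C[3]-C[2]; yaw=np.arctan2(-v[0],v[1]); 
print("tray",ctr,"yaw",yaw,"len",np.linalg.norm(v)/2,np.linalg.norm(C[0]-C[3]))
u=v/np.linalg.norm(v); n=np.array([u[1],-u[0]])
L=[]
for st,c in lids(d)[::-1]:
    p=ray(d,c,.08); L.append(p); print("jar along",(p-ctr)@u,"across",(p-ctr)@n)
w=np.array(L[0])-L[3]; print("row yaw",np.arctan2(-w[0],w[1]))
print("collar",ray(d,full((66,182)),.122),"spout",ray(d,full((60,174)),.156))
h=cv2.cvtColor(d["frame"],cv2.COLOR_RGB2HSV)
p=ray(d,full((66,182)),.122)
for z in (0,.122,.156): print(z,"top",proj(d,[*p,z]).round(1),"scene",proj(s,[*p,z]).round(1))
# scene silhouette of pourer: spout tip row etc
f=s["frame"][125:215,215:305]; cv2.imwrite("pics/crop1.png",cv2.resize(f[:,:,::-1],None,fx=6,fy=6,interpolation=cv2.INTER_CUBIC))
```

```text
[[ 0.5165  0.1435]
 [ 0.5817 -0.203 ]
 [ 0.4862 -0.2211]
 [ 0.4191  0.1244]]
tray [ 0.50086852 -0.03905992] yaw 0.18893720827560728 len 0.35223563520945034 0.09926280882929266
jar along 0.08742403865601846 across 0.00011264382854320683
jar along 0.028022102908651404 across 0.001601374885214314
jar along -0.030937998454831698 across 0.005059891378068901
jar along -0.0905837780152477 across 0.006411247875713432
row yaw 0.22430631443750357
collar [0.50036622 0.30340804] spout [0.49975448 0.29559745]
0 top [198.3 189.4] scene [244.5 175.6]
0.122 top [181.7 180.3] scene [240.8 144.2]
0.156 top [176.2 177.4] scene [239.7 134.9]
```

View pics/crop1.png

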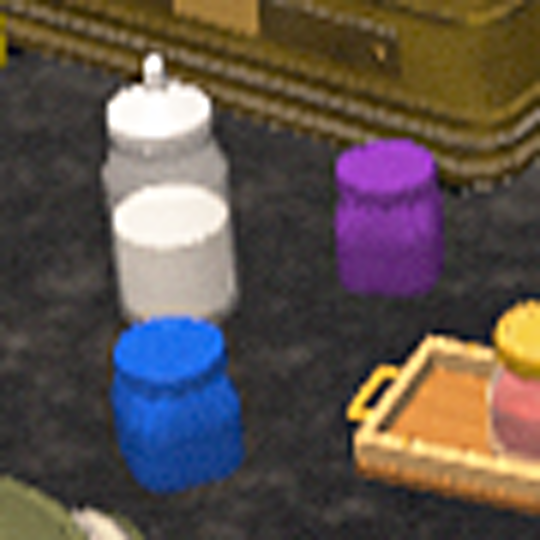

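The pourer's collar (top view) and spout (scene view, about (240.7,134.7)) agree at roughly (0.500, 0.302). I'll start with the jars: grip jar b's lid across the tray and slide it to +y, then do the same with c to -y.

```bash
cat >> h.py <<'E'
CTR=np.array([.5009,-.0391]); YAW=.190
U=np.array([-np.sin(YAW),np.cos(YAW)]); N=np.array([U[1],-U[0]])
def down(yaw):  # tool y at angle yaw in the plane, z down
    y=np.array([np.cos(yaw),np.sin(yaw),0]); z=np.array([0,0,-1.]); 
    return R.from_matrix(np.c_[np.cross(y,z),y,z]).as_quat()
def T(al,ac,z): return [*(CTR+al*U+ac*N),z]
E
cat > slide.py <<'E'
from h import *
from bench import env,kinematics,monitor,eyes
import sys
al,ac,to=map(float,sys.argv[1:4])
qs=[q for q in (down(YAW),down(YAW+np.pi)) if kinematics.ik(T(al,ac,.20),q) is not None]
j=np.array(monitor.sense()["joints"])
q=min(qs,key=lambda q:np.abs(np.array(kinematics.ik(T(al,ac,.20),q))-j).max())
if j is not None and len(sys.argv)<5: env.reach(T(al,ac,.20),q)
else: env.movel(T(al,ac,.20),velocity=.2,frame=q)
if env.movel(T(al,ac,.048),velocity=.12,guard=10): print("HIT",monitor.sense()["position"]); sys.exit()
env.close_gripper(25)
s=monitor.sense(); print("gap",s["finger_gap"],s["gripper_force"],s["contact_force"])
print("guard",env.movel(T(to,ac,.048),velocity=.04,guard=20)); s=monitor.sense(); print(s["contact_force"],s["position"])
env.release(); env.movel(T(to,ac,.20),velocity=.2)
d=eyes.grab_frame("top")
for st,c in lids(d)[::-1]:
    p=ray(d,c,.08)-CTR; print(st[2:],"jar along",p@U,"across",p@N)
print(monitor.sense()["clock"])
cv2.imwrite(f"pics/slide{to}.png",d["frame"][:,:,::-1])
E
python3 slide.py .028 .0016 .073
```

```text
gap 0.6570937159907797 25.97486021462828 [-0.29533467  0.12970719  5.13831283]
guard False
[  2.00070459 -10.2103157   14.72122948] [0.49140019 0.03109147 0.05012146]
[ 22  23 403] jar along -0.030898049167226545 across 0.0050036618203094605
[ 22  23 398] jar along -0.09060254432212357 across 0.00617435976204101
6.7583
```

```bash
python3 slide.py -.031 .005 -.074 l
python3 - <<'E'
from h import *
from bench import env,monitor,eyes
env.reach([.40,.22,.26],down(YAW)) if False else None
E
```

```text
gap 0.6568337746323211 26.041181422333466 [0.6789981  0.40032195 4.50818416]
guard True
[0.90122686 3.05641795 3.11635252] [ 0.51339018 -0.07448323  0.0494093 ]
[ 22  22 391] jar along 0.12381108288742498 across 0.0005621206070676968
[ 18  24 316] jar along 0.07267582023165922 across 0.005121589248697086
11.0417
```

View pics/slide-0.074.png

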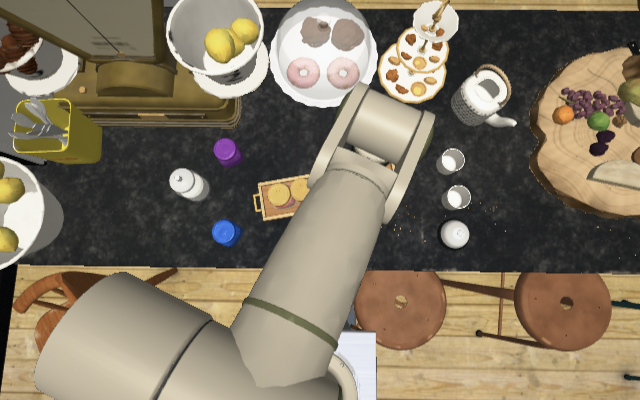

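The arm hides jars c and d. The guard tripped early, so I'll swing aside towards the pourer and look.

Run:
```python
from h import *
from bench import env,monitor,eyes,kinematics
j=np.array(monitor.sense()["joints"])
P=[.43,.22,.26]
q=min((q for q in (down(YAW),down(YAW+np.pi)) if kinematics.ik(P,q) is not None),key=lambda q:np.abs(np.array(kinematics.ik(P,q))-j).max())
env.movel([*monitor.sense()["position"][:2],.24],velocity=.2)
env.reach(P,q)
d=eyes.grab_frame("top")
for st,c in lids(d)[::-1]:
    p=ray(d,c,.08)-CTR; print(st[2:],"jar along",p@U,"across",p@N)
w=eyes.grab_frame("wrist"); np.savez("w1.npz",**w)
a=np.vstack([d["frame"][110:260,140:440],]); a=cv2.resize(a,(640,320)); cv2.imwrite("pics/two.png",np.vstack([a,cv2.resize(w["frame"],(448,280))if 0 else cv2.copyMakeBorder(cv2.resize(w["frame"],(448,280)),0,0,0,192,0)])[:,:,::-1])
print(monitor.sense()["clock"])
```

```text
[ 22  22 392] jar along 0.12380689081675669 across 0.0004921964513573456
[ 22  23 388] jar along 0.06859494822279803 across 0.004222484117829632
[ 22  23 402] jar along -0.031200956635428392 across 0.005041671552105324
[ 22  23 400] jar along -0.09061911320950942 across 0.0062596270223796244
12.7833
```

View pics/two.png

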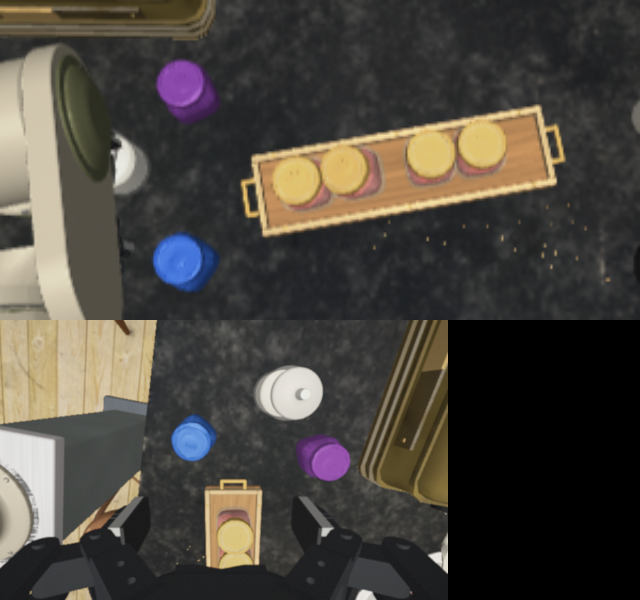

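The wrist view shows the pourer standing clear at (290,393). In the top view, jar b's lid at (343,170) sits off its body at (375,180), so it looks tilted toward jar a. I'll take a closer look.

Run:
```python
from h import *
from bench import eyes
d=eyes.grab_frame("top"); s=eyes.grab_frame("scene"); np.savez("s2.npz",**s); np.savez("t2.npz",**d)
a=cv2.resize(d["frame"][155:225,245:345],(700,490)[:2] if 0 else (400,280),interpolation=cv2.INTER_CUBIC)
b=cv2.resize(s["frame"][165:235,265:405],(600,300),interpolation=cv2.INTER_CUBIC)
a=cv2.copyMakeBorder(a,0,0,0,200,0)
cv2.imwrite("pics/tilt.png",np.vstack([a,b])[:,:,::-1])
```

```text
(no output)
```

View pics/tilt.png

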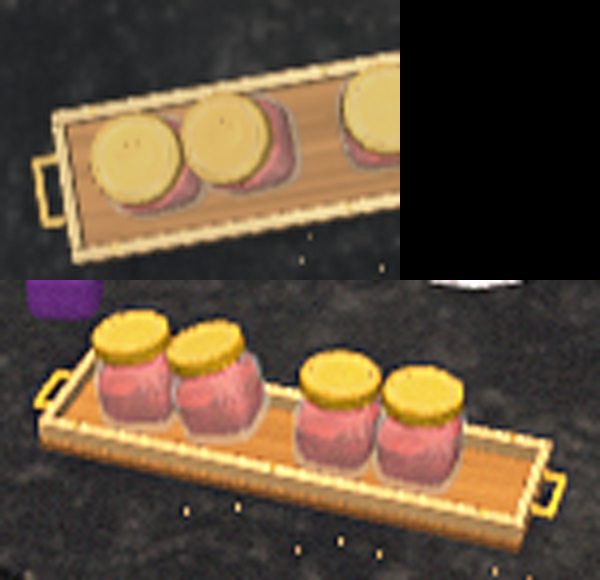

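Jar b is leaning about 13° onto jar a, because the grip was high and pressing down while the base dragged. I'll grip lower, on the flat body just above the rim, relieve the downward force and move c first. Then I'll right b.

```bash
cat > mv.py <<'E'
from h import *
from bench import env,kinematics,monitor,eyes
def S(): 
    s=monitor.sense(); p=np.array(s["position"][:2])-CTR
    print("t%.1f gap%.3f F"%(s["clock"],s["finger_gap"]),np.round(s["contact_force"],1),"al %.4f ac %.4f z %.4f"%(p@U,p@N,s["position"][2])); return s
def best(P):
    j=np.array(monitor.sense()["joints"])
    return min((q for q in (down(YAW),down(YAW+np.pi)) if kinematics.ik(P,q) is not None),key=lambda q:np.abs(np.array(kinematics.ik(P,q))-j).max())
def above(al,ac): env.reach(T(al,ac,.19),best(T(al,ac,.19)))
def grip(al,ac,z,e):
    if env.movel(T(al,ac,z),velocity=.12,guard=10): print("HIT"); S(); raise SystemExit
    env.close_gripper(e); s=S(); f=s["contact_force"][2]
    for k in range(4):
        if f<1: break
        z+=.0007; env.movel(T(al,ac,z),velocity=.01); f=monitor.sense()["contact_force"][2]
    S(); return z
def drag(al,ac,z,g=15,v=.03):
    r=env.movel(T(al,ac,z),velocity=v,guard=g); S(); print("guard",r); return r
def letgo():
    env.release(); p=monitor.sense()["position"]; env.movel([p[0],p[1],.19],velocity=.2)
E
python3 - <<'E'
from mv import *
above(-.031,.005); S()
z=grip(-.031,.005,.028,50)
drag(-.076,.005,z)
letgo()
d=eyes.grab_frame("scene"); cv2.imwrite("pics/c1.png",cv2.resize(d["frame"][150:240,235:415],(720,360))[:,:,::-1]); S()
E
```

```text
t14.1 gap1.001 F [-1.   0.2 -0.5] al -0.0302 ac 0.0053 z 0.1904
t15.9 gap0.662 F [-0.1 -0.2  6.2] al -0.0312 ac 0.0054 z 0.0286
t16.4 gap0.661 F [ 0.7 -0.1 -2.7] al -0.0309 ac 0.0048 z 0.0292
t18.1 gap0.659 F [-0.6  0.3 -3.8] al -0.0760 ac 0.0050 z 0.0294
guard False
t19.5 gap0.999 F [ 0.9 -0.1 -0.8] al -0.0758 ac 0.0047 z 0.1887
```

View pics/c1.png

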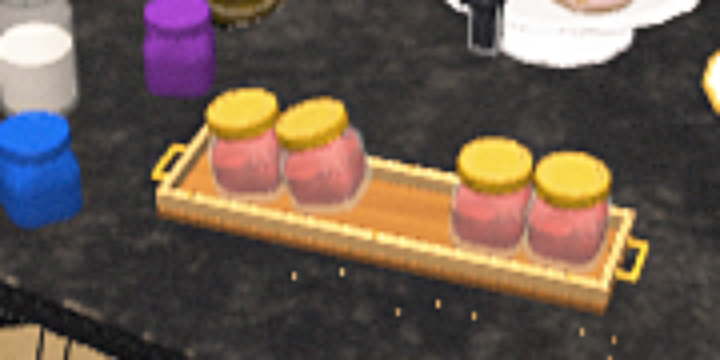

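Jars c and d slid well and stand upright at the right-hand end. Jar b still leans on a, so I'll pull its lid back to free it.

```bash
sed -i 's/z+=.0007/z+=.0003/; s/range(4)/range(8)/' mv.py
python3 - <<'E'
from mv import *
above(.065,.0042)
if env.movel(T(.065,.0042,.054),velocity=.12,guard=10): print("HIT"); S(); raise SystemExit
env.close_gripper(20); S()
drag(.052,.0042,.054,g=20)
letgo()
above(-.12,.0)
d=eyes.grab_frame("top"); 
for st,c in lids(d)[::-1]:
    p=ray(d,c,.08)-CTR; print(st[2:],"jar along",p@U,"across",p@N)
d=eyes.grab_frame("scene"); cv2.imwrite("pics/b1.png",cv2.resize(d["frame"][150:240,235:415],(720,360))[:,:,::-1]); S()
E
```

```text
t21.8 gap0.657 F [-1.4 -1.   3.9] al 0.0649 ac 0.0044 z 0.0544
t22.3 gap0.656 F [-0.1 -1.7  0.3] al 0.0516 ac 0.0042 z 0.0540
guard False
[ 23  22 400] jar along 0.1077601011820621 across 0.000987005976365528
[ 22  23 404] jar along 0.040407091800414574 across 0.003149293637785702
t24.4 gap0.998 F [ 0.5 -0.7 -0.1] al -0.1186 ac 0.0002 z 0.1898
```

View pics/b1.png

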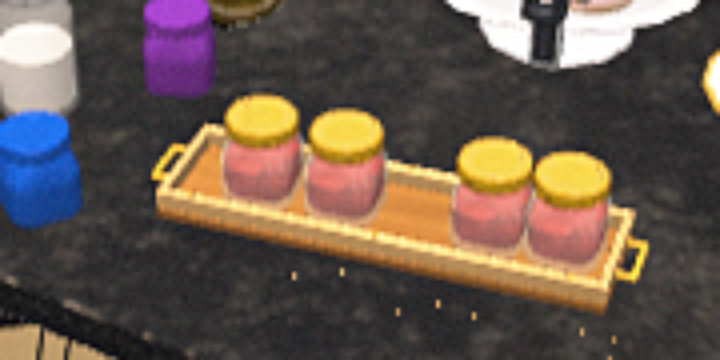

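Both jars settled upright. Now I'll slide b with the low grip, then go over the pourer and check.

Run:
```python
from mv import *
above(.0404,.0031)
z=grip(.0404,.0031,.028,50)
drag(.073,.0031,z)
letgo()
P=[.43,.23,.26]; env.reach(P,best(P))
d=eyes.grab_frame("top")
for st,c in lids(d)[::-1]:
    p=ray(d,c,.08)-CTR; print(st[2:],"jar along",p@U,"across",p@N)
w=eyes.grab_frame("wrist"); np.savez("w2.npz",**w)
s=eyes.grab_frame("scene")
f=w["frame"]
# pourer lid: brightest white blob in the wrist view
h=cv2.cvtColor(f,cv2.COLOR_RGB2HSV); m=cv2.inRange(h,(0,0,215),(180,30,255))
n,l,st,c=cv2.connectedComponentsWithStats(m)
for i in range(1,n):
    if st[i][4]>100: print(st[i],c[i].round(1),ray(w,c[i],.127).round(4))
for q in ([.5,.302,.156],[.5,.302,.122]): print(proj(w,q).round(1))
cv2.imwrite("pics/b2.png",np.vstack([cv2.resize(s["frame"][165:235,265:405],(560,280)),cv2.resize(f[0:200,250:600],(560,320))])[:,:,::-1]); S()
```

```text
t27.0 gap0.662 F [-2.2  1.1  5.3] al 0.0403 ac 0.0034 z 0.0287
t27.7 gap0.660 F [0.8 0.4 0.3] al 0.0405 ac 0.0029 z 0.0287
t28.9 gap0.662 F [ 0.7 -0.1 -1.9] al 0.0730 ac 0.0031 z 0.0289
guard False
[ 23  22 402] jar along 0.13068496101460722 across 0.001220891437092186
[ 22  22 392] jar along 0.07267410684390413 across 0.0021582399766760614
[ 22  23 397] jar along -0.07564191550278405 across 0.004511818235034509
[ 23  23 410] jar along -0.133766232428662 across 0.006119405611806025
[371  83  36  63 714] [382.5 110.4] [0.4711 0.3026]
[ 388   82   68   70 3531] [421.6 116.6] [0.5024 0.3038]
[   0  167   76  145 6065] [ 46.1 221.9] [0.2105 0.1588]
[631 336   9  25 117] [636.5 349.3] [0.7614 0.1344]
[511 387  21  13 174] [522.3 394.1] [0.6728 0.064 ]
[430.  119.4]
[416.1 118.2]
t31.3 gap0.996 F [ 0.7  0.9 -0. ] al 0.2765 ac -0.0186 z 0.2593
```

View pics/b2.png

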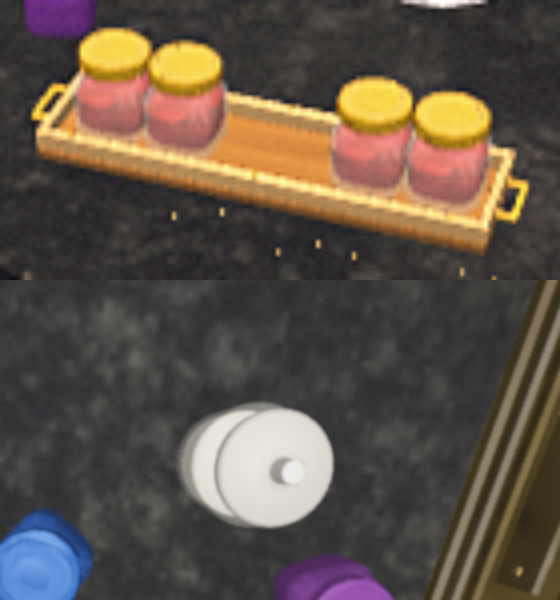

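The scene view shows all four jars upright in two pairs with about 90 mm between them. The wrist view's spout at (432,119) and lid centre at (422,117) put the pourer at (0.501, 0.303). Next I'll grip the collar, lift and carry it.

Run:
```python
from mv import *
X=np.array([.501,.303]); P=[*X,.24]; env.movel(P,velocity=.2)
w=eyes.grab_frame("wrist"); 
if env.movel([*X,.0985],velocity=.12,guard=8): print("HIT"); S(); raise SystemExit
env.close_gripper(50); S(); z=.0985
for k in range(8):
    if monitor.sense()["contact_force"][2]<1: break
    z+=.0003; env.movel([*X,z],velocity=.01)
s=S(); print("zgrip",z,s["gripper_force"])
env.movel([*X,z+.02],velocity=.05); env.hold(.2); S()
env.movel([*X,z+.095],velocity=.12); S()
env.movel(T(-.0015,.002,z+.095),velocity=.14); env.hold(.2); S()
# upright check in the scene view: white pixels of the held pourer
for n in ("scene","top"):
    d=eyes.grab_frame(n); np.savez(n+"3.npz",**d)
open("zg","w").write(str(z))
```

```text
t33.8 gap0.640 F [0.6 0.2 5.1] al 0.3360 ac 0.0653 z 0.0994
t35.0 gap0.639 F [-0.6  0.2 -0.6] al 0.3359 ac 0.0641 z 0.0995
zgrip 0.09999999999999998 53.75330873481289
t35.8 gap0.639 F [-0.9 -0.  -2.7] al 0.3359 ac 0.0645 z 0.1197
t36.5 gap0.646 F [-0.9  0.2 -2.8] al 0.3359 ac 0.0643 z 0.1941
t39.4 gap0.645 F [ 1.1  0.2 -3.6] al -0.0013 ac 0.0020 z 0.1950
```

Run:
```python
from h import *
z=float(open("zg").read())
a=dict(np.load("scene0.npz")); b=dict(np.load("scene3.npz"))
def blobs(d,base):
    p0=proj(d,[*base[:2],base[2]]); p1=proj(d,[*base[:2],base[2]+.156]); 
    x0,x1=int(min(p0[0],p1[0])-22),int(max(p0[0],p1[0])+22); y0,y1=int(p1[1]-8),int(p0[1]+14)
    f=d["frame"][y0:y1,x0:x1]; m=cv2.inRange(cv2.cvtColor(f,cv2.COLOR_RGB2HSV),(0,0,195),(180,45,255))
    n,l,s,c=cv2.connectedComponentsWithStats(m,connectivity=4)
    print("expected base,top",p0.round(1),p1.round(1))
    for i in range(1,n):
        if s[i][4]>25: print(s[i][:4]+[x0,y0,0,0],s[i][4],(c[i]+[x0,y0]).round(1))
blobs(a,[.501,.303,0])
blobs(b,[*(CTR-.0015*U+.002*N),.095])
```

```text
expected base,top [244.7 175.5] [239.9 134.9]
[233 134  17  14] 142 [240.8 142.6]
[234 155  19  22] 224 [242.2 162.9]
expected base,top [333.9 180.8] [334.8 134.4]
[336 126  20  31] 278 [346.5 140.5]
[324 158  21  26] 376 [333.3 169. ]
```

There is no sideways tilt: the sugar column sits on its axis as it did at the start. I'll lower until it touches the floor.

Run:
```python
from mv import *
z=float(open("zg").read())
r=env.movel(T(-.0015,.002,z+.025),velocity=.07,guard=6); S(); print(r)
if not r:
    env.hold(.2)
    r=env.movel(T(-.0015,.002,z+.006),velocity=.015,guard=4); S(); print("touch",r)
```

```text
t40.6 gap0.639 F [-0.7  0.3 -2. ] al -0.0016 ac 0.0022 z 0.1254
False
t41.8 gap0.640 F [0.6 0.8 4.9] al -0.0014 ac 0.0020 z 0.1094
touch True
```

Run:
```python
from mv import *
env.hold(.2); env.release(); env.hold(.2); S()
p=monitor.sense()["position"]; env.movel([p[0],p[1],.25],velocity=.12)
P=[.36,.26,.28]; env.reach(P,best(P)); S()
d=eyes.grab_frame("top"); s=eyes.grab_frame("scene")
for st,c in lids(d)[::-1]:
    q=ray(d,c,.08)-CTR; print(st[2:],"jar along",q@U,"across",q@N)
m=cv2.inRange(cv2.cvtColor(d["frame"],cv2.COLOR_RGB2HSV),(0,0,195),(180,45,255))[140:230,250:410]
n,l,st,c=cv2.connectedComponentsWithStats(m)
for i in range(1,n):
    if st[i][4]>40:
        q=ray(d,c[i]+[250,140],.135)-CTR; print(st[i],"pourer lid al %.4f ac %.4f"%(q@U,q@N))
B=[*(CTR-.0015*U+.002*N),.010]; print(proj(s,B),proj(s,[*B[:2],.166]))
m=cv2.inRange(cv2.cvtColor(s["frame"],cv2.COLOR_RGB2HSV),(0,0,195),(180,45,255))[140:225,290:375]
n,l,st,c=cv2.connectedComponentsWithStats(m)
for i in range(1,n):
    if st[i][4]>40: print(st[i][:4]+[290,140,0,0],(c[i]+[290,140]).round(1))
```

```text
t42.6 gap1.001 F [ 0.2 -0.3 -0.5] al -0.0012 ac 0.0014 z 0.1086
t45.2 gap0.997 F [ 0.7 -0.4 -0.8] al 0.3197 ac -0.0814 z 0.2798
[ 23  22 400] jar along 0.1305484229401644 across 0.0012983894508578095
[ 22  22 392] jar along 0.07264911142236334 across 0.002083992982769348
[ 46  28 808] jar along -0.10514885201695645 across 0.005386878904159662
[ 67  29  26  30 578] pourer lid al 0.0009 ac -0.0055
[333.42027547 203.55349253] [334.26179199 160.45242014]
[338 140  37  27] [360.7 151.7]
[325 160  19  16] [334.1 169.3]
[324 182  20  26] [333.  191.7]
```

```bash
python3 -c "
from bench import job; print(job.hand_in())"
```

```text
the job is handed in; nothing more can be done
None
```

The pourer stands upright on the tray floor with two jars on either side, and I handed the job in at about 45 s; on the first push jar b tipped about 13° onto jar a (which leaned slightly too), so I righted both and slid them again from a lower grip.

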